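Lock the objective carrier with its ball-lock pin

ROBOT

A 6-joint arm with a two-finger parallel gripper is mounted at the origin on a cart in front of the work surface, level with it; the furniture and walls round the work are solid. World frame = base frame: x ahead of the robot, y to its left, z up, the work surface at z = 0. Lengths are in m, angles in rad, forces in N, time in s.
With the tool pointing down it reaches from about 0.3 to 0.775 m from the base axis. Payload 14.6 kg.
Tool frame: the origin (TCP) lies at the centre of the arm's flange, where the gripper is bolted on; the fingertips stand 199 mm ahead of it and the grasp point (between the pads) lies 180 mm ahead of it; z points along the fingers, y is the line along which they close (so a half turn about z gives the same grasp; the last joint's range is limited). The gripper opens to 94 mm and grips with 3 to 60 N. Pads are 16 mm wide; open, the fingers measure 119 mm over their backs; the gripper's body (75 mm by 177 mm) begins 78 mm behind the grasp point.
Start: joints at [-0.067, 0.3, 1.521, -0, 1.321, -0.067], TCP at [0.55, -0, 0.405] pointing down, gripper open.
Joint ranges: [-3.03, 3.03], [-0.79, 2.21], [0.23, 2.52], [-1.04, 4.18], [0, 3.07], [-2.55, 2.55]. Speed limits (rad/s): [2.22, 2.22, 2.57, 3.14, 3.14, 3.14].

INTERFACE

Orientations are given as [roll, pitch, yaw] about the fixed x, y, z axes, in that order (R = Rz(yaw) Ry(pitch) Rx(roll)).
In Python, from station import ctrl gives the robot as it stands. The module is installed in compiled form; this text tells all that it offers.
- The arm moves only by the tool servo_tool, never from a script. Its argument "motion" is a list of rows, each a list of 5 numbers: the closure, from 0 (fully open) to 1 (shut), then the shift along the world's x, y, z in cm, then the turn about the world's z in degrees. A call has 1 to 20 rows; each row is the pose to reach, as a shift and turn from the pose commanded when the call began; what a row does not reach only later rows make up. A row lasts 1/8 s, in which the tool goes at most 62.5 mm and 10.7 degrees, less where a joint would pass 70% of its speed; a pose out of reach is approached as far as the arm can. A call with a gripper value outside its range is refused whole. The fingers move at their own pace and stop on an object; "squeeze" is the grip in N (left out, the last holds). Time passes only in rows, so rows that repeat a pose let the fingers close. It gives the time, the measured TCP pose, the force, the opening and the grip force at its end, in the units of the state.
- ctrl.get_obs(): the state, without advancing time (a new reading comes with each control period).
- ctrl.camera(name): name is "scene" or "side" or "wrist"; returns a dict with "image" (384x512x3 uint8, red, green, blue), "fx", "fy", "cx", "cy" (pixels), "camera_from_world" (4x4, takes a point from world to camera coordinates); the wrist camera has in their place "hand_eye" (4x4, takes a point from camera to tool coordinates, whose origin is the TCP and whose axes are the flange's). Camera axes: x right, y up, looking along -z (the intrinsics and any distortion apply to the point x, -y, -z); pixel columns grow to the right and rows downward; lengths in m; the calibration is good to about 2 mm. A picture is of the moment at which its call begins: read the wrist's pose just before it. There is no depth.
- ctrl.hand_in(): hands the job in; it is judged then, once.
The state is a dict: "time_s": time; "qpos": joint angles; "joint_vel": joint speeds; "tau": joint torques, N m; "ee_pos": TCP position; "eef_rot": TCP orientation; "force": force on the tool from outside, world axes, zero at the start; "moment": the same for the moment, N m; "grip_width": finger opening in m; "grip_force": force on a finger pad.
Only numpy, scipy, OpenCV 4.12 (cv2) and the standard library are available. Lean on these libraries where they do the work, as an engineer would, in place of code of your own. Each camera call takes 0.05 s, during which the arm holds its last target. There are 200 camera calls.

TASK

Swing the carrier's retaining bar fully shut across the objective cases, then lock it with the quick-release pin (the one with the push button, not the plain one): put it through the fork and the bar's eye with its button pressed until its flange sits flush on the fork, and let the button come out again so that the balls lock underneath; press with feeling and never force the pin against the fork: about 10 to 20 N is enough, and 45 N is too much. Leave the cases standing in their pockets, the plain pin in the block and everything else on the desk as it is.

Things in the scene. Friction and masses are not known exactly. Their poses are not given: they have to be found in the camera images.
- carrier: Fixed aluminium carrier, base 130 x 250 x 12 mm, with a hinge post at its +y end, a fork at its -y end and a back rest. Origin on the desk, z up. In its frame (mm) the base spans x -75 to 55, y -125 to 125; the vertical hinge axis is at (-35, 95), the fork hole's at (-35, -100); two cases stand in 5 mm deep pockets at (4, 45) and (4, -10)
- fork_hole (a point): Centre of the 15.2 mm hole's mouth in the top of the fork's upper plate, 68 mm above the desk, axes as the carrier's. Fork: two level plates 40 (x) x 34 (y) x 10 mm with a 13 mm gap, holed alike and in line; undersides at 58 and 35 mm above the desk; the gap is open to -x, with a web at the back. Under the lower plate only the base (top at 12 mm)
- retaining_bar (a joint): Hinge of the steel bar (22 mm wide, 46.5 to 56.5 mm above the desk). 0 = the 15.2 mm hole of its eye (195 mm from the hinge axis) in line with the fork's, the bar along the carrier's -y; hard stop at -0.012, 2.3 mm past: the pin's tapered nose, pushed, draws it in line. Positive (to 1.3) = open, clockwise from above, to the carrier's -x side. Stays where left (0.08 Nm friction)
- bar_post (a point): On the axis of the upright round post on the retaining bar, by which it is moved: 12 mm in diameter, top 91.5 mm above the desk (this point lies at the top), 120 mm from the hinge axis along the bar
- pin_block: Fixed dark steel stowage block 50 x 135 x 62 mm, origin under its centre. Two 23 mm upright holes at y = +35 and y = -35 in its frame, each with a pin hanging loosely in it by its flange. Which pin is in which hole varies
- lock_pin: Quick-release ball-lock pin, about 150 g, loose, upright. Origin on its axis under its flange (the shoulder), z up. Flange 32 mm across, z 0 to 4; ribbed grip 28 mm across up to z = 30; domed push button 17 mm across on top, 9.5 mm proud. Balls 3 mm out of the shank catch on a plate's face and yield to no push or pull on the grip; they draw in while the button is pressed
- lock_button (a joint): Travel of the lock pin's button in m: 0 = out (balls out, locked), 0.006 = fully pressed (balls wholly in from 0.005). Spring 1.5 N at first, 5 N fully down; up to about 10 N with the balls resting on a plate. Springs out by itself when let go
- button_top (a point): Top centre of the lock pin's button (39.5 mm above its shoulder while out)
- pin_nose (a point): Tip of the lock pin's shank, on its axis, 53.5 mm below the shoulder. Shank 14 mm across, its last 6.5 mm tapering to 8 mm. Four balls stand out 34.5 to 39.5 mm below the shoulder: unpressed, the pin stops with 14 mm of nose in the fork, shoulder 39.5 mm above it, and stands there by itself. Seated, the balls are 1.5 mm below the lower plate
- plain_pin: Plain headed pin, loose, of the same shank and grip size (origin at the underside of its flange), but with a flat cap on top, no button and no balls. To be left where it is
- case_tall: Screw-top objective case, pale above and black below, 39 mm in diameter, 82 mm high, loose in a pocket of the carrier. Origin at the centre of its underside
- case_short: Screw-top objective case, all black, 39 mm in diameter, 70 mm high, loose in a pocket of the carrier. Origin at the centre of its underside
- petri: Petri dish 58 x 16 mm, origin under its centre. Bystander
- slide_mailer: Slide mailer 34 x 84 x 15 mm, origin under its centre. Bystander
- tape_roll: Roll of tape 104 x 25 mm, origin under its centre. Bystander
- vial: Vial 22 x 52 mm, origin under its centre. Bystander
- tally_counter: Tally counter 54 x 62 x 33 mm, origin under its centre. Bystander
- slide_box: Slide box 102 x 170 x 39 mm, origin under its centre. Bystander
- lens_blower: Rubber lens blower 49 x 120 mm, origin under its centre. Bystander

How it is judged:
By the outcome, as a careful person would: the job done as asked, in the order asked, and still so for the second after the job is handed in, with the robot touching nothing.
It also fails if it takes over 64 s, if anything falls off the work surface, if the arm or the gripper's body presses on something with over 40 N, if the wrist force passes 120 N, or if a joint passes its speed limit or range.

## Working session

There is one attempt and no reset: what is moved stays moved. The work goes in short steps, Python scripts to look and compute and a tool call to move; the robot and the scene stay as the last step left them, time stands still between calls to the robot, and variables do not carry over. Pictures are saved under pics/ and viewed, at most 13 in all, crops included, and the job is handed in when it is done.

Besides the shell and the picture viewer there is one more tool, called after ">>>" as name(argument=value, ...), one argument or row to a line, values as JSON. servo_tool: Moves the arm, as the interface text tells. Its arguments: {"type":"object","properties":{"motion":{"type":"array","items":{"type":"array","items":{"type":"number"}}},"squeeze":{"type":"number"}},"required":["motion"]}

```bash
mkdir -p pics
cat > h.py <<'E'
import numpy as np,cv2
from station import ctrl
from scipy.spatial.transform import Rotation as R
def snap(n,f):
    o=ctrl.get_obs(); c=ctrl.camera(n); cv2.imwrite('pics/'+f+'.png',cv2.cvtColor(c['image'],cv2.COLOR_RGB2BGR))
    if n=='wrist':
        T=np.eye(4);T[:3,:3]=R.from_euler('xyz',o['eef_rot']).as_matrix();T[:3,3]=o['ee_pos'];W=T@c['hand_eye']
    else: W=np.linalg.inv(c['camera_from_world'])
    np.savez('pics/'+f+'.npz',W=W,k=[c['fx'],c['fy'],c['cx'],c['cy']]); 
    if set(c)-{'image','fx','fy','cx','cy','camera_from_world','hand_eye'}: print(c.keys(), {k:v for k,v in c.items() if 'dist' in k})
    return c['image'],o
def ray(f,u,v):
    d=np.load('pics/'+f+'.npz');W=d['W'];fx,fy,cx,cy=d['k']
    r=W[:3,:3]@np.array([(u-cx)/fx,-(v-cy)/fy,-1]);return W[:3,3],r
def at(f,u,v,z):
    o,r=ray(f,u,v);return o+r*(z-o[2])/r[2]
def proj(f,p):
    d=np.load('pics/'+f+'.npz');W=np.linalg.inv(d['W']);fx,fy,cx,cy=d['k']
    q=W[:3,:3]@np.array(p)+W[:3,3];return np.array([cx+fx*q[0]/-q[2],cy-fy*q[1]/-q[2]])
def tri(l):
    A=0;b=0
    for f,u,v in l:
        o,r=ray(f,u,v);r=r/np.linalg.norm(r);P=np.eye(3)-np.outer(r,r);A=A+P;b=b+P@o
    return np.linalg.solve(A,b)
E
python3 - <<'E'
from h import *
ims=[snap(n,n+'0')[0] for n in('scene','side','wrist')]
print(ctrl.get_obs())
for n in('scene0','side0','wrist0'): d=np.load(f'pics/{n}.npz');print(n,d['k'],d['W'].round(3))
a=cv2.resize(ims[0],(800,600),interpolation=cv2.INTER_CUBIC)
cv2.imwrite('pics/a.png',a[:,:,::-1])
w=np.hstack([ims[1],ims[2]]);cv2.imwrite('pics/b.png',cv2.resize(w,(800,300))[:,:,::-1])
E
```

```text
{'time_s': 0.15, 'qpos': array([-6.65634001e-02,  3.00311272e-01,  1.52143174e+00, -1.77821781e-06,
        1.32069189e+00, -6.66134700e-02]), 'joint_vel': array([-0.00085042,  0.00024568, -0.0027474 , -0.00088948, -0.0018699 ,
        0.00110745]), 'tau': array([-2.50185103e-04, -5.31960297e+01, -3.52822959e+01,  7.07691838e-02,
        2.35654798e-02, -3.66386917e-05]), 'ee_pos': array([5.49971801e-01, 1.89529702e-05, 4.04237108e-01]), 'eef_rot': array([-3.14075216e+00, -5.43449320e-05,  1.57084681e+00]), 'force': array([-0.12977396, -0.20208393,  0.26882451]), 'moment': array([-0.00420134,  0.00383006,  0.07053008]), 'grip_force': 0.0, 'grip_width': 0.09396689864822101}
scene0 [476.14064655 476.14064655 250.73727647 191.27266967] [[ 0.401  0.713 -0.575 -0.551]
 [-0.916  0.308 -0.257 -0.533]
 [-0.007  0.63   0.776  1.514]
 [ 0.     0.     0.     1.   ]]
side0 [405.62772687 405.62772687 256.14993561 197.47124088] [[-0.381  0.793 -0.475 -0.288]
 [-0.925 -0.325  0.198  0.252]
 [ 0.003  0.515  0.857  1.508]
 [ 0.     0.     0.     1.   ]]
wrist0 [265.96339402 265.96339402 252.95283565 186.76155742] [[ 1.    -0.001  0.001  0.55 ]
 [ 0.     0.973  0.229  0.066]
 [-0.001 -0.229  0.973  0.384]
 [ 0.     0.     0.     1.   ]]
```

View pics/a.png

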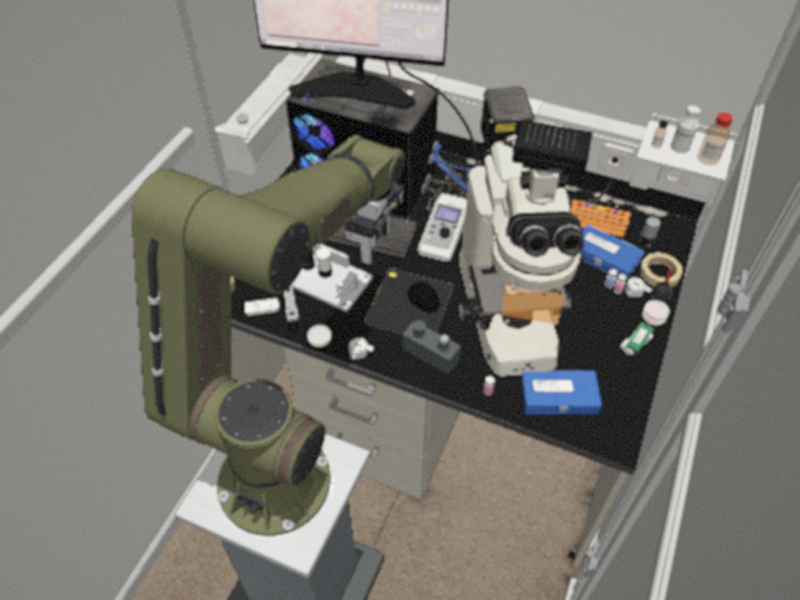

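View pics/b.png

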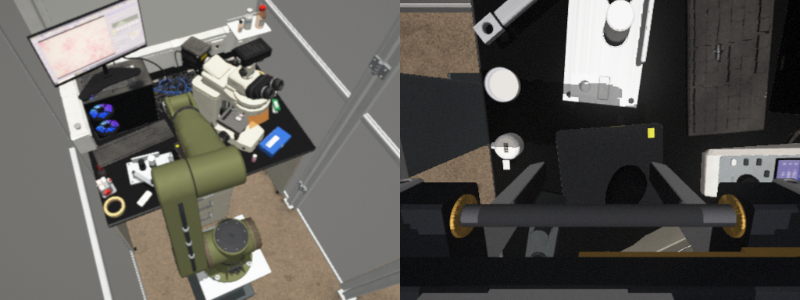

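Run:
```python
from h import *
for p in [(207,110),(317,134),(248,1),(280,20),(170,340)]: print(p,at('wrist0',*p,0.05).round(3))
s=lambda u,v:(u*.64,v*.64)
for p in [(420,330),(444,343),(347,290),(325,262)]: print(p,at('scene0',*s(*p),0.08).round(3))
```

```text
(207, 110) [0.494 0.083 0.05 ]
(317, 134) [0.629 0.054 0.05 ]
(248, 1) [0.544 0.199 0.05 ]
(280, 20) [0.58 0.18 0.05]
(170, 340) [ 0.426 -0.248  0.05 ]
(420, 330) [ 0.45  -0.158  0.08 ]
(444, 343) [ 0.437 -0.225  0.08 ]
(347, 290) [0.493 0.057 0.08 ]
(325, 262) [0.556 0.15  0.08 ]
```

>>> servo_tool(
  motion=[
    [0,0,6,2,0],
    [0,-2,12,4,0],
    [0,-4,17,4,0],
    [0,-4,17,4,0],
  ],
)

```text
time_s: 0.65
ee_pos: [0.5087, 0.1728, 0.4449]
eef_rot: [3.141, -0.0, 1.575]
force: [0.1, -0.2, -0.1]
grip_width: 0.094
grip_force: 0.0
```

Run:
```python
from h import *
im,o=snap('wrist','w1');print(o['ee_pos'],o['time_s'],o['force'])
cv2.imwrite('pics/w1v.png',cv2.resize(im,(800,600),interpolation=cv2.INTER_CUBIC)[:,:,::-1])
```

```text
[0.50871518 0.1728162  0.44487753] 0.65 [ 0.13607663 -0.16070029 -0.14156826]
```

View pics/w1v.png

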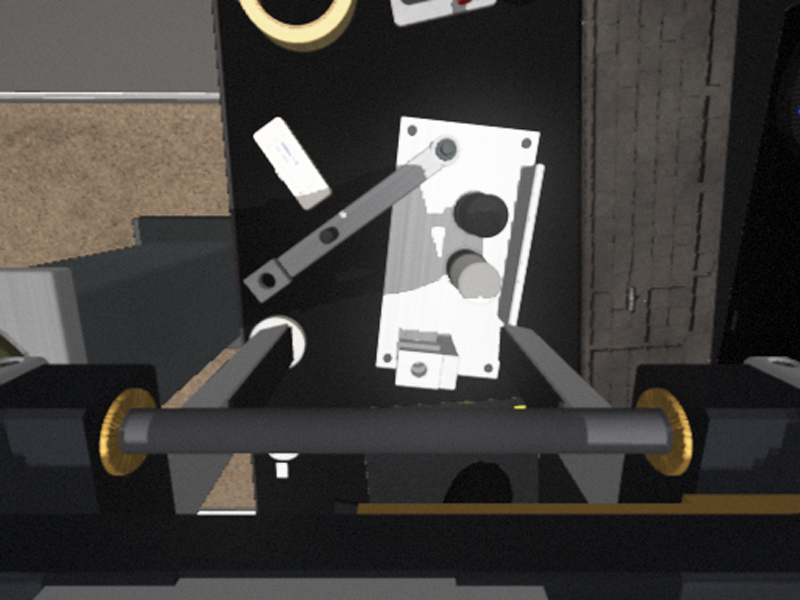

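Run:
```python
from h import *
s=lambda u,v:(u*.64,v*.64)
A=lambda u,v,z:at('w1',*s(u,v),z)
C={'c1':((-75,125),A(401,117,.012)),'c2':((55,125),A(540,132,.012)),'c3':((-75,-125),A(377,365,.012)),'c4':((55,-125),A(497,377,.012)),'fh':((-35,-100),A(419,369,.068))}
P=np.array([np.array(v[0])/1000 for v in C.values()]);Q=np.array([v[1][:2] for v in C.values()])
H=(P-P.mean(0)).T@(Q-Q.mean(0));a=np.arctan2(H[0,1]-H[1,0],H[0,0]+H[1,1]);Rm=np.array([[np.cos(a),-np.sin(a)],[np.sin(a),np.cos(a)]])
t=Q.mean(0)-Rm@P.mean(0);print('yaw',np.degrees(a),'t',t);print((Q-(P@Rm.T+t)).round(4))
print('fork',C['fh'][1]); hz=Rm@[-.035,.095]+t;print('hinge',hz, A(446,149,.06))
e=A(268,281,.0565);p=A(328,235,.0915);print('eye',e,np.linalg.norm(e[:2]-hz),'post',p,np.linalg.norm(p[:2]-hz))
for q in (e,p):
  d=Rm.T@(q[:2]-hz);print('theta',np.arctan2(-d[0],-d[1]))
for th in (0,.2,.4,.6,.8,1,):
  print(th,(hz+Rm@(.12*np.array([-np.sin(th),-np.cos(th)]))).round(4))
print('cases',(Rm@[.004,.045]+t),Rm@[.004,-.01]+t)
```

```text
yaw -5.681820767561742 t [0.57663651 0.17766231]
[[-0.0005 -0.0009]
 [ 0.0004 -0.0005]
 [ 0.0006  0.0008]
 [-0.0001  0.0005]
 [-0.0004  0.0001]]
fork [0.53149707 0.08173025 0.068     ]
hinge [0.55121385 0.27566072] [0.55105998 0.27566533 0.06      ]
eye [0.39393765 0.16163828 0.0565    ] 0.19425992410316037 post [0.45524482 0.20671233 0.0915    ] 0.11816909435711269
theta 0.8443333719889968
theta 0.8486321928671431
0 [0.5393 0.1563]
0.2 [0.5158 0.161 ]
0.4 [0.4938 0.1703]
0.6 [0.474  0.1838]
0.8 [0.4573 0.201 ]
1 [0.4443 0.2211]
cases [0.58507204 0.22204521] [0.57962682 0.16731542]
```

>>> servo_tool(
  motion=[
    [0,-1,1,-1,10.5],
    [0,-2,2,-3,21],
    [0,-4,3,-5,31.5],
    [0,-5.5,3.6,-7,42],
    [0,-5.5,3.6,-9,52.5],
    [0,-5.5,3.6,-11,63],
    [0,-5.5,3.6,-12.5,73.5],
    [0,-5.5,3.6,-14,84.3],
    [0,-5.5,3.6,-14,84.3],
    [0,-5.5,3.6,-14,84.3],
  ],
)

```text
time_s: 1.95
ee_pos: [0.4554, 0.2055, 0.3051]
eef_rot: [3.141, 0.0, 3.037]
force: [0.7, -0.3, 0.5]
grip_width: 0.0941
grip_force: 0.0
```

Run:
```python
from h import *
im,o=snap('wrist','w2');print(o['ee_pos'],o['eef_rot'],o['qpos'],o['time_s'],o['force'],proj('w2',[.4545,.2062,.0915]))
cv2.imwrite('pics/w2v.png',cv2.resize(im,(800,600),interpolation=cv2.INTER_CUBIC)[:,:,::-1])
```

```text
[0.45541513 0.2054937  0.30513322] [3.14139184e+00 4.70293568e-04 3.03688201e+00] [ 3.50554344e-01  2.98800738e-01  1.77092261e+00 -3.01015191e-05
  1.07135862e+00 -1.11551698e+00] 1.95 [ 0.71757908 -0.33052318  0.47909629] [253.85655283 210.83090399]
```

View pics/w2v.png

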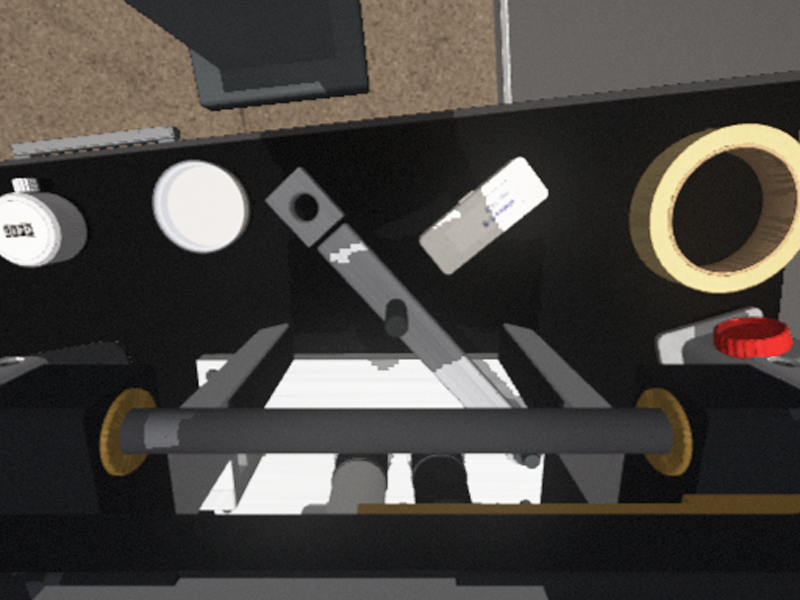

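>>> servo_tool(
  motion=[
    [0,0,0,-3,0],
    [0,0,0,-4.2,0],
    [0,0,0,-4.2,0],
    [1,0,0,-4.2,0],
    [1,0,0,-4.2,0],
    [1,0,0,-4.2,0],
    [1,0,0,-4.2,0],
    [1,0,0,-4.2,0],
    [1,0,0,-4.2,0],
  ],
  squeeze=10,
)

```text
time_s: 3.12
ee_pos: [0.455, 0.206, 0.2626]
eef_rot: [-3.142, -0.0, 3.042]
force: [-0.7, -0.3, 1.1]
grip_width: 0.0374
grip_force: 0.0
```

>>> servo_tool(
  motion=[
    [1,0,0,0,0],
    [1,0,0,0,0],
    [1,0,0,0,0],
    [1,0,0,0,0],
    [1,0,0,0,0],
  ],
)

```text
time_s: 3.75
ee_pos: [0.4549, 0.206, 0.2626]
eef_rot: [-3.142, -0.0, 3.042]
force: [-0.5, -0.3, 0.1]
grip_width: 0.0117
grip_force: 10.0
```

>>> servo_tool(
  motion=[
    [1,0.23,-0.5,0,0],
    [1,1.0,-1.4,0,0],
    [1,1.9,-2.2,0,0],
    [1,2.85,-2.95,0,0],
    [1,3.9,-3.6,0,0],
    [1,4.95,-4.1,0,0],
    [1,6.1,-4.5,0,0],
    [1,7.25,-4.8,0,0],
    [1,8.0,-4.93,0,0],
    [1,8.4,-4.97,0,0],
    [1,8.4,-4.97,0,0],
    [1,8.4,-4.97,0,0],
  ],
)

```text
time_s: 5.25
ee_pos: [0.539, 0.1565, 0.2627]
eef_rot: [3.141, -0.0, 3.042]
force: [-1.6, 6.7, 1.6]
grip_width: 0.0118
grip_force: 10.0
```

Run:
```python
from h import *
im,o=snap('wrist','w3');s,_=snap('scene','s3');print(o['ee_pos'],o['eef_rot'],o['time_s'],o['force'])
print(proj('w3',[.5315,.0817,.068]),proj('s3',[.5315,.0817,.068]))
u,v=proj('s3',[.5393,.1563,.068]).astype(int);c=s[max(v-60,0):v+60,max(u-60,0):u+60]
c=cv2.resize(c,(400,400),interpolation=cv2.INTER_CUBIC);w=cv2.resize(im[150:384-60,0:300],(400,312),interpolation=cv2.INTER_CUBIC);w=np.vstack([w,np.zeros((88,400,3),np.uint8)])
cv2.imwrite('pics/v3.png',np.hstack([c,w])[:,:,::-1])
```

```text
[0.53902515 0.15647138 0.26266997] [ 3.14141429e+00 -1.22466059e-04  3.04224488e+00] 5.25 [-1.58778224  6.74005358  1.62565767]
[145.23485152 220.88114636] [220.81377812 178.88617953]
```

View pics/v3.png

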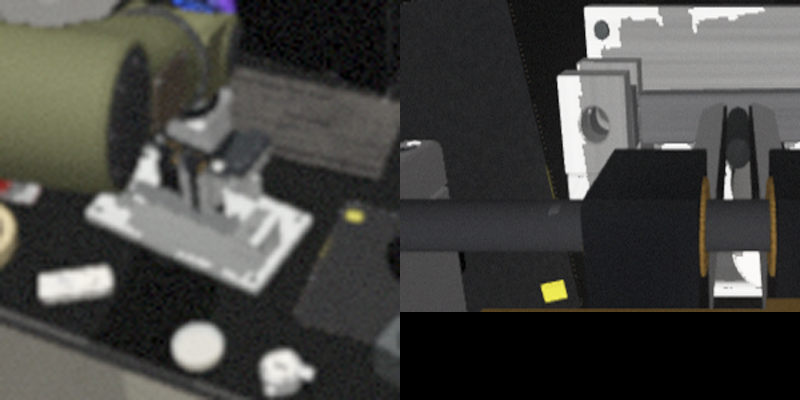

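Run:
```python
from h import *
im=cv2.imread('pics/w3.png');c=im[185:255,105:195]
cv2.imwrite('pics/v4.png',cv2.resize(c,(720,560),interpolation=cv2.INTER_CUBIC))
f=[.5315,.0817]
for z in(.068,.058,.0565,.0465,.045,.035,.012):
  p=proj('w3',[*f,z]);print(z,((p-[105,185])*8).round(), )
print(at('w3',147.7,218,.068))
```

```text
0.068 [322. 287.]
0.058 [365. 248.]
0.0565 [371. 243.]
0.0465 [409. 209.]
0.045 [415. 204.]
0.035 [449. 173.]
0.012 [517. 111.]
[0.52957907 0.08380918 0.068     ]
```

View pics/v4.png

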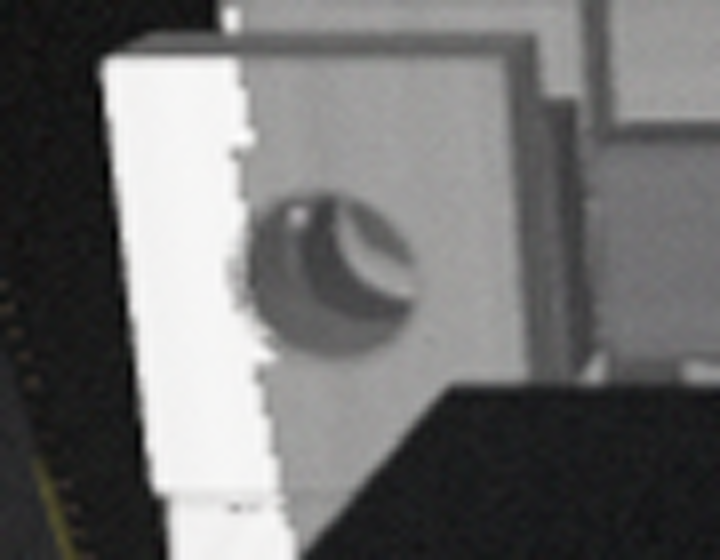

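>>> servo_tool(
  motion=[
    [0.65,0,0,0,0],
    [0.65,0,0,0,0],
    [0.65,0,0,0,0],
    [0.65,0,0,4,0],
    [0.65,0,0,10,0],
    [0.4,-1,-5,15,-10.5],
    [0.2,-3,-9,15,-21],
    [0,-5,-13,15,-31.5],
    [0,-6,-17,15,-42],
    [0,-8,-21,15,-52.5],
    [0,-10,-25,15,-63],
    [0,-10,-29,15,-73.5],
    [0,-10,-32,15,-84],
    [0,-10,-32,15,-84.3],
    [0,-10,-32,15,-84.3],
  ],
)

```text
time_s: 7.22
ee_pos: [0.439, -0.1633, 0.4126]
eef_rot: [-3.141, -0.0, 1.573]
force: [-0.6, -0.5, -0.2]
grip_width: 0.0939
grip_force: 0.0
```

Run:
```python
from h import *
im,o=snap('wrist','w5');print(o['ee_pos'],o['eef_rot'],o['time_s'],o['force'],at('w3',105+332/8,185+273/8,.068))
cv2.imwrite('pics/w5v.png',cv2.resize(im,(800,600),interpolation=cv2.INTER_CUBIC)[:,:,::-1])
```

```text
[ 0.43895702 -0.16328772  0.41258272] [-3.14138181e+00 -1.18078787e-04  1.57315398e+00] 7.225 [-0.55989233 -0.51246174 -0.24074598] [0.53031157 0.08282265 0.068     ]
```

View pics/w5v.png

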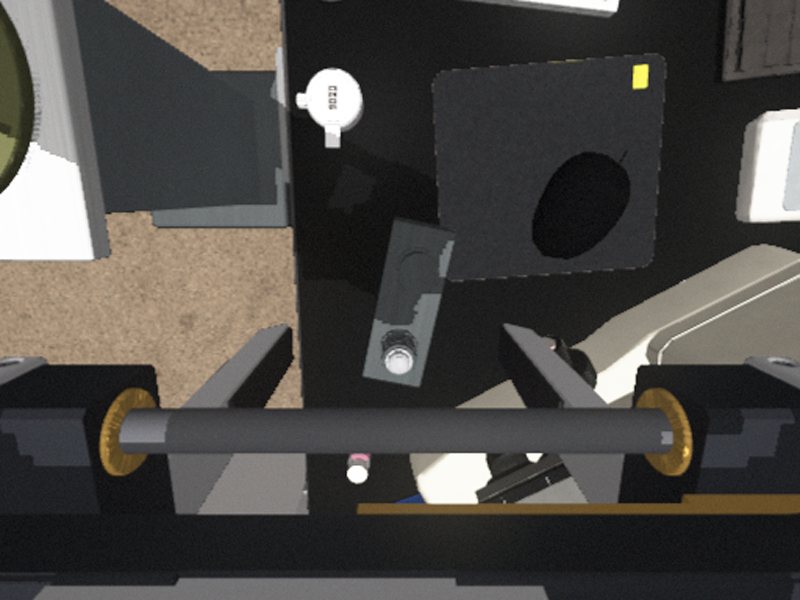

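Run:
```python
from h import *
im=cv2.imread('pics/w5.png');c=im[130:255,225:300]
c=cv2.resize(c,(360,600),interpolation=cv2.INTER_CUBIC);c=np.clip(c.astype(float)*1.5,0,255).astype(np.uint8)
s=cv2.imread('pics/scene0.png')[195:245,250:300];s=cv2.resize(s,(440,440),interpolation=cv2.INTER_CUBIC);s=np.vstack([s,np.zeros((160,440,3),np.uint8)])
s=np.clip(s.astype(float)*1.6,0,255).astype(np.uint8);cv2.imwrite('pics/v6.png',np.hstack([c,s]))
```

```text
(no output)
```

View pics/v6.png

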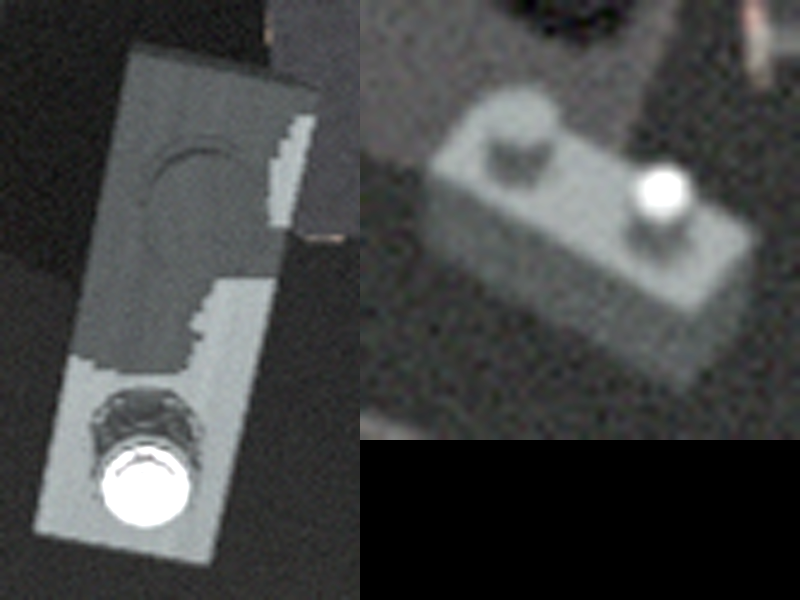

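Run:
```python
from h import *
print(at('w5',255.4,231.0,.099),at('w5',225+146/4.8,130+400/4.8,.062))
c=[at('w5',225+u/4.8,130+v/4.8,.062)[:2] for u,v in((132,48),(316,92),(212,565),(35,532))];c=np.array(c);m=c.mean(0)
print(c.round(4),m,np.linalg.norm(c[0]-c[3]),np.linalg.norm(c[0]-c[1]));d=(c[0]+c[1]-c[2]-c[3]);d/=np.linalg.norm(d);print('holes',m+.035*d,m-.035*d,np.degrees(np.arctan2(d[1],d[0])))
```

```text
[ 0.44230421 -0.22019921  0.099     ] [ 0.44259805 -0.21093321  0.062     ]
[[ 0.4386 -0.1163]
 [ 0.486  -0.1273]
 [ 0.4614 -0.2597]
 [ 0.4117 -0.2498]] [ 0.44942933 -0.18829066] 0.13623794563093428 0.048708488346990333
holes [ 0.45607218 -0.15392684] [ 0.44278648 -0.22265449] 79.05913585711293
```

Run:
```python
from h import *
for p in((455,405),(505,385),(590,330),(560,340),(650,350),(640,305)):
  print(p,[at('w5',p[0]*.64,p[1]*.64,z)[:2].round(3) for z in(.05,.12,.2,.25)])
s=cv2.imread('pics/scene0.png')[100:270,225:395];s=cv2.resize(s,(600,600),interpolation=cv2.INTER_CUBIC)
o=[.4424,-.2205]
for a in(0,25):
  for z in(.17,):
    t=np.radians(a);M=np.array([[np.cos(t),-np.sin(t)],[np.sin(t),np.cos(t)]])
    q=[proj('scene0',[*(np.array(o)+M@[dx,dy]),z]) for dx,dy in((.09,.038),(.09,-.038),(-.09,-.038),(-.09,.038))]
    cv2.polylines(s,[((np.array(q)-[225,100])*600/170).astype(int)],True,(0,255,255) if a else (0,0,255),2)
cv2.imwrite('pics/v7.png',s)
```

```text
(455, 405) [array([ 0.494, -0.283]), array([ 0.483, -0.245]), array([ 0.47 , -0.202]), array([ 0.462, -0.175])]
(505, 385) [array([ 0.538, -0.263]), array([ 0.518, -0.23 ]), array([ 0.495, -0.191]), array([ 0.48 , -0.167])]
(590, 330) [array([ 0.608, -0.212]), array([ 0.574, -0.188]), array([ 0.534, -0.162]), array([ 0.51 , -0.145])]
(560, 340) [array([ 0.583, -0.221]), array([ 0.554, -0.196]), array([ 0.52 , -0.167]), array([ 0.499, -0.149])]
(650, 350) [array([ 0.663, -0.23 ]), array([ 0.617, -0.203]), array([ 0.565, -0.172]), array([ 0.532, -0.153])]
(640, 305) [array([ 0.648, -0.189]), array([ 0.606, -0.17 ]), array([ 0.557, -0.149]), array([ 0.526, -0.136])]
```

View pics/v7.png

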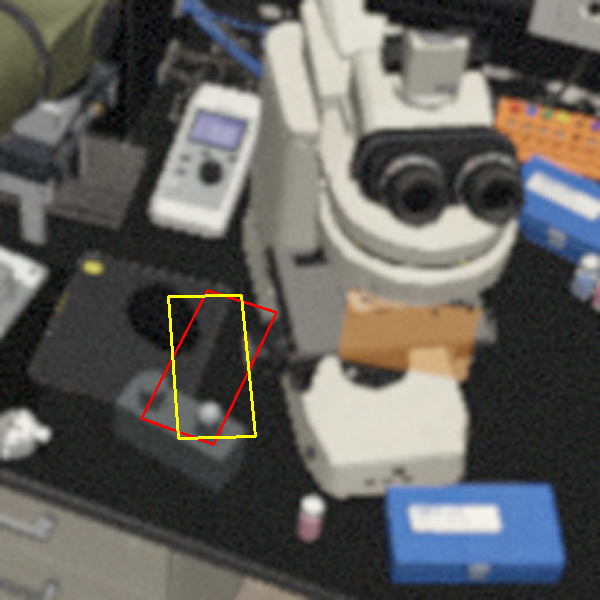

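>>> servo_tool(
  motion=[
    [0,0.3,-3,-2,10],
    [0,0.3,-5.7,-5,20],
    [0,0.35,-5.7,-8,25],
    [0,0.35,-5.7,-10,25],
    [0,0.35,-5.7,-12,25],
    [0,0.35,-5.7,-13.5,25],
    [0,0.35,-5.7,-14.4,25],
    [0,0.35,-5.7,-14.4,25],
    [0,0.35,-5.7,-14.4,25],
  ],
)

```text
time_s: 8.4
ee_pos: [0.4426, -0.2207, 0.2692]
eef_rot: [3.141, 0.001, 2.007]
force: [0.0, 0.5, 0.3]
grip_width: 0.0941
grip_force: 0.0
```

>>> servo_tool(
  motion=[
    [1,0,0,0,0],
    [1,0,0,0,0],
    [1,0,0,0,0],
    [1,0,0,0,0],
    [1,0,0,0,0],
    [1,0,0,0,0],
    [1,0,0,0,0],
    [1,0,0,0,0],
    [1,0,0,0,0],
    [1,0,0,0,0],
  ],
  squeeze=25,
)

```text
time_s: 9.65
ee_pos: [0.4425, -0.2207, 0.2686]
eef_rot: [-3.142, -0.0, 2.007]
force: [-0.3, 0.7, -0.7]
grip_width: 0.0263
grip_force: 25.0
```

>>> servo_tool(
  motion=[
    [1,0,0,2,0],
    [1,0,0,5,0],
    [1,0,0,8,0],
    [1,0,0,11,0],
    [1,0,2,12,0],
    [1,2,6,12,0],
    [1,4,11,12,0],
    [1,6,16,12,0],
    [1,8,21,12,0],
    [1,8.9,26,12,0],
    [1,8.9,29,12,0],
    [1,8.9,30.2,12,0],
    [1,8.9,30.2,11,0],
    [1,8.9,30.2,9,0],
    [1,8.9,30.2,8,0],
    [1,8.9,30.2,8,0],
    [1,8.9,30.2,8,0],
  ],
)

```text
time_s: 11.78
ee_pos: [0.5316, 0.081, 0.3492]
eef_rot: [3.141, 0.0, 2.007]
force: [0.1, 0.5, -2.0]
grip_width: 0.026
grip_force: 25.0
```

Run:
```python
from h import *
a,o=snap('scene','s8');b,_=snap('side','d8');w,_=snap('wrist','w8');print(o['ee_pos'],o['time_s'],o['force'],o['grip_width'])
P=[.5313,.0819,.068];out=[]
for im,n,h in((a,'s8',26),(b,'d8',26)):
  u,v=proj(n,P);print(n,u,v,proj(n,[.5313,.0819,.1215]));u,v=int(u),int(v);print(u-h,v-h-8);out.append(cv2.resize(im[v-h-8:v+h-8,u-h:u+h],(400,400),interpolation=cv2.INTER_CUBIC))
u,v=proj('w8',P);print('w8',u,v)
w=cv2.resize(w,(267,200));lo=np.zeros((200,800,3),np.uint8);lo[:,:267]=w
cv2.imwrite('pics/v8.png',np.vstack([np.hstack(out),lo])[:,:,::-1])
```

```text
[0.5316129  0.08097338 0.34915046] 11.775 [ 0.09714653  0.54450803 -1.97764584] 0.026029752862494017
s8 220.74687852680438 178.9060559790277 [219.98849355 170.00794008]
194 144
d8 217.25115241923382 206.2059341211948 [216.18708892 199.52763091]
191 172
w8 252.46058474860922 189.94177893998682
```

View pics/v8.png

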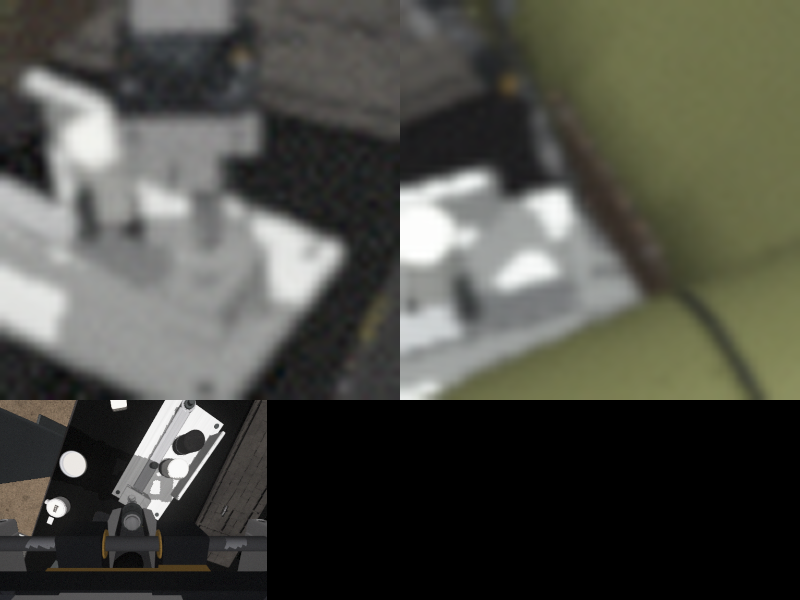

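Run:
```python
from h import *
o=ctrl.get_obs()
g=cv2.imread('pics/w8.png',0);print('pred',proj('w8',[*o['ee_pos'][:2],.180]),'fpx/m',266/(.33-.18))
r=g[195:270,205:300]
c=cv2.HoughCircles(cv2.GaussianBlur(cv2.resize(r,None,fx=4,fy=4,interpolation=cv2.INTER_CUBIC),(0,0),2),cv2.HOUGH_GRADIENT,1,30,param1=80,param2=25,minRadius=35,maxRadius=110)
if c is not None:
  for x,y,rad in c[0][:5]: p=(205+x/4,195+y/4);print(p,rad/4,at('w8',*p,.180)-o['ee_pos'])
print(r[::4,::5])
```

```text
pred [252.22284076 235.78016754] fpx/m 1773.333333333333
(np.float32(253.625), np.float32(234.625)) 15.625 [ 0.00045064  0.00103529 -0.16918335]
[[ 23  20  22  24  25 137 149 151 107  77  72 101 153 155 148 154 152 230
  244]
 [ 16  23  26  24  22  25  70 146  54  48  54  53 156 143 147 155 142 246
  244]
 [ 21  23  27  25  24  25  25  49  49  49  47  50  54 148 144 144 241 244
  244]
 [ 23  21  21  23  23  78  34  43  47  43  44  45  49  51 105 135 246 243
  245]
 [ 22  23  37  88  90  91  43  39  42  37  45  48  48  50  83  95  94 187
  243]
 [ 22  22  86  88  86  71  37  38  43  56  50  51  43  47  45  98  94  98
  242]
 [ 36  18  88  89  90  37  41  48  52  89  93  54  51  48  32  97  95  95
  242]
 [ 38  70  88  90  86  23  40  48 110  76  73 104  68  44  31  95  92  96
  114]
 [ 37  88  88  87  88  13  48 108  89 102 109  93 113  55  24  92  93  96
   92]
 [ 41  91  88  85  90  17  50  92 109 108 112 105  92  50  24  77  92  95
   91]
 [ 16  89  93  90  70  17  50  92 106 106 110 108  99  58  25  45  92  93
   98]
 [ 20  87  89  89  39  16  43  94 105 104 108 106  95  44  23  29  93  92
   94]
 [ 17  88  89  92  17  19  40  91 104 101 105 104  90  42  26  28  94  91
   96]
 [ 11  89  87  88  15  16  33  41  84  96 100  89  40  38  20  22  90  94
   93]
 [ 63  89  86  89  15  14  36  40  41  41  38  41  42  41  28  23  75  91
   88]
 [ 59  89  90  73  18  29  36  40  40  35  40  40  38  38  41  17  43  91
   88]
 [ 58  89  87  58  14  35  39  35  42  39  36  42  40  41  39  15  33  91
   89]
 [ 41  40  37  34  40  35  40  34  40  41  42  40  40  41  44  43  41  41
   41]
 [ 42  46  48  44  42  46  42  47  45  46  48  45  46  41  48  49  45  47
   47]]
```

>>> servo_tool(
  motion=[
    [1,-0.1,0,-0.8,0],
    [1,-0.1,0,-1.6,0],
    [1,-0.1,0,-2.1,0],
    [1,-0.1,0,-2.5,0],
    [1,-0.1,0,-2.5,0],
  ],
)

```text
time_s: 12.55
ee_pos: [0.5305, 0.0813, 0.3234]
eef_rot: [-3.141, -0.0, 2.007]
force: [-0.7, -0.2, -1.1]
grip_width: 0.0265
grip_force: 25.0
```

>>> servo_tool(
  motion=[
    [1,0,0,-0.2,0],
    [1,0,0,-0.4,0],
    [1,0,0,-0.6,0],
    [1,0,0,-0.6,0],
  ],
)

```text
time_s: 13.05
ee_pos: [0.5304, 0.0814, 0.3174]
eef_rot: [-3.141, -0.0, 2.007]
force: [0.0, 2.6, -2.9]
grip_width: 0.0266
grip_force: 25.0
```

>>> servo_tool(
  motion=[
    [1,0,0.06,0,0],
    [1,0,0.06,-0.15,0],
    [1,0,0.06,-0.25,0],
    [1,0,0.06,-0.25,0],
    [1,0,0.06,-0.3,0],
    [1,0,0.06,-0.3,0],
  ],
)

```text
time_s: 13.8
ee_pos: [0.5305, 0.0819, 0.3147]
eef_rot: [3.142, 0.0, 2.007]
force: [0.1, 1.3, -1.1]
grip_width: 0.0261
grip_force: 25.0
```

>>> servo_tool(
  motion=[
    [0.4,0,0,0,0],
    [0.4,0,0,0,0],
    [0.4,0,0,0,0],
    [0.4,0,0,0,0],
    [0.4,0,0,2,0],
    [0.4,0,0,4,0],
    [0.4,0,0,6,0],
    [0.4,0,0,6,0],
  ],
)

```text
time_s: 14.8
ee_pos: [0.5306, 0.0819, 0.3757]
eef_rot: [3.139, 0.001, 2.007]
force: [-0.3, -0.3, 0.3]
grip_width: 0.0564
grip_force: 0.0
```

Run:
```python
from h import *
im,o=snap('wrist','w9');print(o['ee_pos'],o['grip_width'],o['force'])
g=cv2.imread('pics/w9.png',0)
x,y=proj('w9',[.531,.082,.145]);print('pred',x,y);x0,y0=int(x)-45,int(y)-35
r=g[y0:y0+70,x0:x0+90]
c=cv2.HoughCircles(cv2.GaussianBlur(cv2.resize(r,None,fx=4,fy=4,interpolation=cv2.INTER_CUBIC),(0,0),2),cv2.HOUGH_GRADIENT,1,30,param1=80,param2=22,minRadius=30,maxRadius=100)
for X,Y,rad in c[0][:4]: p=(x0+X/4,y0+Y/4);print(p,rad/4,at('w9',*p,.145)-o['ee_pos'])
print('expected r',266*.0085/(o['ee_pos'][2]-.02-.145))
```

```text
[0.53055345 0.08190522 0.37572898] 0.05641756789481912 [-0.27714125 -0.3213532   0.33145698]
pred 252.50495895093053 205.50767571380086
(np.float32(252.625), np.float32(204.625)) 12.125 [ 2.13925025e-04  8.28938346e-04 -2.30728977e-01]
(np.float32(252.375), np.float32(193.625)) 15.275 [-0.0039521   0.00927659 -0.23072898]
expected r 10.729421434897022
```

>>> servo_tool(
  motion=[
    [1,0,0,0,0],
    [1,0,0,0,0],
    [1,0,0,-0.5,0],
    [1,0,0,-1,0],
    [1,0,0,-1.5,0],
    [1,0,0,-2,0],
    [1,0,0,-2.3,0],
    [1,0,0,-2.5,0],
    [1,0,0,-2.5,0],
    [1,0,0,-2.5,0],
  ],
)

```text
time_s: 16.1
ee_pos: [0.5305, 0.0819, 0.3498]
eef_rot: [3.141, 0.0, 2.007]
force: [1.4, -0.5, 0.7]
grip_width: 0.0002
grip_force: 0.0
```

>>> servo_tool(
  motion=[
    [1,0,0,-0.2,0],
    [1,0,0,-0.4,0],
    [1,0,0,-0.5,0],
    [1,0,0,-0.6,0],
    [1,0,0,-0.6,0],
  ],
)

```text
time_s: 16.73
ee_pos: [0.5305, 0.0819, 0.3438]
eef_rot: [3.141, 0.0, 2.007]
force: [-0.7, 0.1, 4.8]
grip_width: 0.0003
grip_force: 2.2
```

Contact, button yielding. Continue gently.

>>> servo_tool(
  motion=[
    [1,0,0,-0.1,0],
    [1,0,0,-0.2,0],
    [1,0,0,-0.3,0],
    [1,0,0,-0.35,0],
    [1,0,0,-0.35,0],
  ],
)

```text
time_s: 17.35
ee_pos: [0.5304, 0.0819, 0.3398]
eef_rot: [-3.141, -0.0, 2.007]
force: [-0.5, 0.2, -0.0]
grip_width: 0.0006
grip_force: 0.0
```

>>> servo_tool(
  motion=[
    [1,0,0,-0.15,0],
    [1,0,0,-0.3,0],
    [1,0,0,-0.45,0],
    [1,0,0,-0.6,0],
    [1,0,0,-0.6,0],
  ],
)

```text
time_s: 17.98
ee_pos: [0.5305, 0.0819, 0.334]
eef_rot: [-3.141, -0.0, 2.007]
force: [-0.0, 0.3, 0.5]
grip_width: 0.0006
grip_force: 0.2
```

>>> servo_tool(
  motion=[
    [1,0,0,-0.15,0],
    [1,0,0,-0.3,0],
    [1,0,0,-0.45,0],
    [1,0,0,-0.6,0],
    [1,0,0,-0.6,0],
  ],
)

```text
time_s: 18.6
ee_pos: [0.5305, 0.0819, 0.3279]
eef_rot: [-3.141, -0.0, 2.007]
force: [0.7, 0.5, 0.6]
grip_width: 0.0004
grip_force: 0.1
```

>>> servo_tool(
  motion=[
    [1,0,0,-0.15,0],
    [1,0,0,-0.3,0],
    [1,0,0,-0.45,0],
    [1,0,0,-0.6,0],
    [1,0,0,-0.7,0],
    [1,0,0,-0.7,0],
  ],
)

```text
time_s: 19.35
ee_pos: [0.5305, 0.0819, 0.3211]
eef_rot: [-3.141, -0.0, 2.007]
force: [-0.1, 0.1, 0.6]
grip_width: 0.0006
grip_force: 0.2
```

>>> servo_tool(
  motion=[
    [1,0,0,-0.15,0],
    [1,0,0,-0.3,0],
    [1,0,0,-0.45,0],
    [1,0,0,-0.6,0],
    [1,0,0,-0.7,0],
    [1,0,0,-0.7,0],
  ],
)

```text
time_s: 20.1
ee_pos: [0.5305, 0.0819, 0.3141]
eef_rot: [-3.141, -0.0, 2.007]
force: [-2.7, 0.0, 1.2]
grip_width: 0.0003
grip_force: 0.7
```

>>> servo_tool(
  motion=[
    [1,0,0,-0.1,0],
    [1,0,0,-0.2,0],
    [1,0,0,-0.3,0],
    [1,0,0,-0.4,0],
    [1,0,0,-0.5,0],
    [1,0,0,-0.6,0],
    [1,0,0,-0.65,0],
    [1,0,0,-0.65,0],
  ],
)

```text
time_s: 21.1
ee_pos: [0.5305, 0.0819, 0.3076]
eef_rot: [-3.141, -0.0, 2.007]
force: [-1.7, 1.0, 2.1]
grip_width: 0.0004
grip_force: 1.1
```

>>> servo_tool(
  motion=[
    [1,0,0,-0.1,0],
    [1,0,0,-0.2,0],
    [1,0,0,-0.3,0],
    [1,0,0,-0.4,0],
    [1,0,0,-0.45,0],
    [1,0,0,-0.5,0],
    [1,0,0,-0.5,0],
  ],
)

```text
time_s: 21.98
ee_pos: [0.5305, 0.0819, 0.3027]
eef_rot: [3.142, -0.0, 2.007]
force: [-1.6, 0.3, 4.1]
grip_width: 0.0005
grip_force: 2.0
```

>>> servo_tool(
  motion=[
    [1,0,0,-0.05,0],
    [1,0,0,-0.1,0],
    [1,0,0,-0.15,0],
    [1,0,0,-0.2,0],
    [1,0,0,-0.2,0],
  ],
)

```text
time_s: 22.6
ee_pos: [0.5305, 0.0819, 0.3008]
eef_rot: [3.141, 0.0, 2.007]
force: [-1.6, 1.2, 5.9]
grip_width: 0.0004
grip_force: 3.2
```

>>> servo_tool(
  motion=[
    [1,0,0,-0.03,0],
    [1,0,0,-0.06,0],
    [1,0,0,-0.06,0],
  ],
)

```text
time_s: 22.98
ee_pos: [0.5305, 0.082, 0.3007]
eef_rot: [3.141, 0.0, 2.007]
force: [-5.2, 0.7, 10.2]
grip_width: 0.0007
grip_force: 5.6
```

>>> servo_tool(
  motion=[
    [1,0,0,-0.03,0],
    [1,0,0,-0.04,0],
    [1,0,0,-0.04,0],
  ],
)

```text
time_s: 23.35
ee_pos: [0.5305, 0.082, 0.3006]
eef_rot: [3.141, 0.0, 2.007]
force: [-6.4, 0.9, 14.2]
grip_width: 0.0002
grip_force: 7.2
```

>>> servo_tool(
  motion=[
    [1,0,0,0.3,0],
    [1,0,0,0.8,0],
    [1,0,0,1.5,0],
    [1,0,0,3,0],
    [1,0,0,6,0],
    [1,0,0,8,0],
    [1,0,-3,10,0],
    [1,0,-6,10,0],
    [1,0,-6,10,0],
  ],
)

```text
time_s: 24.48
ee_pos: [0.5304, 0.0206, 0.4006]
eef_rot: [3.141, 0.001, 2.005]
force: [0.1, -0.2, 0.1]
grip_width: 0.0
grip_force: 0.0
```

Run:
```python
from h import *
im,o=snap('wrist','w10');snap('scene','s10');print(o['ee_pos'],o['force'],o['time_s'])
for z in(.068,.098,.1075):print(z,proj('w10',[.5307,.0822,z]))
f=[.5307,.0822]
a=cv2.resize(im,(512,384));u,v=proj('w10',[*f,.09]);u,v=int(u),int(v);print(u,v)
c=cv2.resize(im[max(v-40,0):v+40,u-40:u+40],(400,400),interpolation=cv2.INTER_CUBIC)
s=cv2.imread('pics/s10.png')[:,:,::-1];x,y=proj('s10',[*f,.09]).astype(int)
d=cv2.resize(s[y-35:y+35,x-35:x+35],(400,400),interpolation=cv2.INTER_CUBIC)
cv2.imwrite('pics/v10.png',np.hstack([c,d])[:,:,::-1])
```

```text
[0.53040265 0.02060203 0.40056588] [ 0.08063427 -0.23253227  0.10191853] 24.475
0.068 [275.18486383 132.90099689]
0.098 [277.55009839 133.82811331]
0.1075 [278.40640741 134.16376635]
276 133
```

View pics/v10.png

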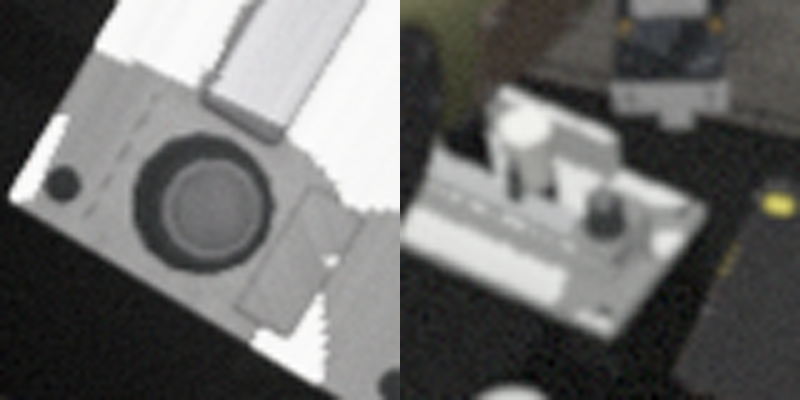

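```bash
python3 -c "
from station import ctrl
print(ctrl.hand_in())"
```

```text
the job is handed in; nothing more can be done
None
```

The retaining bar is swung shut and the quick-release pin is through the fork and the bar's eye, pressed home with about 14 N. Fingertip height at the stop matched a flush flange, and the last picture shows the pin upright. I did not re-check that the button sprang back out. The job is handed in at about 24.5 s.

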